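Pin down a spool's loose flange with self-closing tweezers

ROBOT

A 6-joint arm with a two-finger parallel gripper is mounted at the origin on the work surface. World frame = base frame: x ahead of the robot, y to its left, z up, the work surface at z = 0. Lengths are in m, angles in rad, forces in N, time in s.
With the tool pointing down it reaches from about 0.375 to 0.975 m from the base axis. Payload 3.8 kg.
Tool frame: the origin (TCP) lies at the very end of the fingers, on their centre line; the grasp point (between the pads) lies 19 mm behind it; z points along the fingers, y is the line along which they close (so a half turn about z gives the same grasp; the last joint's range is limited). The gripper opens to 85 mm and grips with 20 to 120 N. Pads are 22 mm wide; open, the fingers measure 114 mm over their backs; the gripper's body (76 mm by 85 mm) begins 54 mm behind the grasp point. The pads swing forward as they close: fully open they stand 13 mm farther back than shut.
Start: joints at [1.155, 0.264, 1.604, -0, 1.274, -0.037], TCP at [0.25, 0.627, 0.231] pointing down, gripper open.
Joint ranges: [-2.63, 2.63], [-0.94, 2.18], [0.31, 2.57], [-1.31, 4.45], [0, 2.66], [-2.55, 2.55]. Speed limits (rad/s): [2.57, 2.57, 3.14, 3.14, 3.14, 3.14].

INTERFACE

Orientations are given as a 3x3 rotation matrix whose columns are the frame's x, y, z axes.
In Python, from station import * gives the robot as it stands. The module is installed in compiled form; this text tells all that it offers.
- The arm moves only by the tool step_arm, never from a script. Its argument "increments" is text: rows parted by semicolons, each of 6 numbers parted by spaces: the shift along the tool's x, y, z in m, then the turn, a rotation vector about the tool's x, y, z in rad. A call has 1 to 20 rows; each row is the pose to reach, as a shift and turn from the pose commanded when the call began, along the tool's axes at that moment; what a row does not reach only later rows make up. A row lasts 1/10 s, in which the tool goes at most 50 mm and 8.59 degrees, less where a joint would pass 70% of its speed; a pose out of reach is approached as far as the arm can. A call with a gripper value outside its range is refused whole. "hand" is the finger opening in m, from 0 to 0.0854, set as the call begins (left out, the last holds). The fingers move at their own pace and stop on an object; the grip force is fixed at half the most. Time passes only in rows, so rows that repeat a pose let the fingers close. It gives the time, the measured TCP pose, the force, the opening and the grip force at its end, in the units of the state.
- get_state(): the state, without advancing time (a new reading comes with each control period).
- camera(name): name is "scene" or "side" or "wrist"; returns (picture, depth): 420x560x3 uint8, red, green, blue; 420x560 float32, m along the optical axis (not along the pixel's ray), 0 where there is no reading.
- camera_params(name): a dict with "mtx" (3x3 intrinsics, pixels), "position" and "attitude" of the camera in the world. Camera axes: x right, y down, z forward; pixel columns grow to the right and rows downward; lengths in m; the calibration is good to about 2 mm. A picture is of the moment at which its call begins: read the wrist's pose just before it. camera_params takes no time and is no camera call; for the wrist camera it gives the pose at the moment of the call.
- job_done(): hands the job in; it is judged then, once.
The state is a dict: "time": time; "q": joint angles; "qd": joint speeds; "tau": joint torques, N m; "ee_pos": TCP position; "tool_rot": TCP orientation; "force": force on the tool from outside, world axes, zero at the start; "torque": the same for the moment, N m; "opening": finger opening in m; "finger_force": force on a finger pad.
Only numpy, scipy, OpenCV 4.12 (cv2) and the standard library are available. Lean on these libraries where they do the work, as an engineer would, in place of code of your own. Each camera call takes 0.05 s, during which the arm holds its last target. There are 200 camera calls.

TASK

The upper flange of the black spool on the line winder must be kept from creeping up its spindle: pick up the self-closing tweezers by their handles and squeeze them open, bring them level down onto the top of the flange, and slide them gently along it until the spindle is fully home against the stop between the jaws. Then let go, so that the tweezers grip the spindle by themselves, lying flat and touching the flange. Press on the spool and winder with only a light touch, a few newtons, keep the robot itself off them, and leave everything else on the table where it is.

Things in the scene. Friction and masses are not known exactly. Their poses are not given: they have to be found in the camera images.
- tweezers: Plain steel self-closing (cross-lock) tweezers, 139 mm long, about 50 g, flat on the table. Origin: on the underside between the handles; x to the jaw tips, y left, z up. Tail end x = -55 mm. The arms cross (3 mm high strips) between handles and jaws, so squeezing the handles OPENS the jaws. Right handle and left jaw are rigid with this frame.
- handles (a point): Mid-height point between the two upright handle plates (tweezers' frame 0, -2, 8 mm). Plates 40 mm long in x, z 0 to 16, 3 mm thick. Outer faces: right y = -17 (rigid), left y = +13 at rest (moving). Over the faces: 30 at rest; 23 (14 N; 10 N to start) jaws fully open, faces parallel; hard stop at 21 to 22. Only squeezed onto the stop (some 40 N) do they sit stiffly in the grip.
- jaw (a joint): Angle of the moving arm (left handle, right jaw; hinged at the tail, x = -45, y = 0), rad: 0 shut (4 mm jaw gap), 0.15 fully open (20 mm gap), limit 0.17; about 0.037 when gripping the 8 mm spindle, with some 4 N from its spring. Right jaw: x 60 to 84 mm, inner face y = 0 shut, y = -16 mm fully open.
- seat (a point): Point of the tweezers where the spindle's axis lies when fully home and gripped: 62, 0, 0 mm in their frame. Jaws 6 mm high (z 0 to 6), tips at x = 84. Inner face of the rigid left jaw at y = +4 mm. The stop is a cross bar between the jaws (z 0 to 3, y -12 to 7 mm), front face at x = 58 mm.
- winder: Fixed line winder: aluminium base 100 x 80 x 14 mm, origin under its middle; a grey gear case with a small crank, up to 40 mm high, at its +x end (x 48 to 80, y -22 to 58 mm). A smooth upright steel spindle, 8 mm across, rises from the middle of the base to 105 mm above the table.
- spindle (a point): Middle of the spindle's top end, 105 mm above the table.
- spool: Black plastic spool on the spindle, origin at the middle of its underside, 16 mm above the table. Fixed lower flange 52 mm across; upper flange 52 mm across, 4 mm thick, stiffly sliding on the core: its flat top lies 44 to 74 mm above the table, different every time and NOT reported, so it must be found by touch.
- reel: Bystander: silver reel, 60 mm across, 56 mm high, with a crank. Origin under its middle.
- float: Bystander: orange float 36 mm across, 62 mm high, standing upright. Origin under its middle.
- scale_hook: Bystander: steel scale hook 95 mm long lying flat. Origin under its middle.
- spare_spool: Bystander: loose black spool 54 mm across, 28 mm high, standing on the table. Origin under its middle.
- sinker: Bystander: dark pear-shaped sinker 32 mm across and high. Origin under its middle.
- bait_jar: Bystander: jar 64 mm across, 75 mm high. Origin under its middle.
Mind the look-alikes: they are no part of the job. What is meant by the tweezers is not red, and is the smaller of those in its own colour.

How it is judged:
On the way, in this order (a step that is already met when the one before it is completed fails the run):
1. the tweezers are picked up and squeezed open (height (world z) of tweezers above 0.03 m and value of joint jaw above 0.08 rad), for 0.2 s.
2. the open jaws are around the spindle (horizontal distance between seat and spindle below 0.014 m and value of joint jaw above 0.07 rad and height (world z) of seat below 0.095 m), for 0.1 s.
At the end, for the whole second after the job is handed in: The tweezers, let go, grip the spindle at rest: the spindle home against the stop to within 2.5 mm, the jaws closed on it (0.02 to 0.06 rad), the tweezers touching the spool's upper flange and level to within 0.045 rad (x of spindle in the frame of tweezers between 0.059 and 0.0645 m and horizontal distance between seat and spindle below 0.006 m and value of joint jaw between 0.02 and 0.06 rad and contact force between tweezers and spool above 0.03 N and angle between tweezers's own z axis and vertical below 0.045 rad and linear speed of tweezers below 0.01 m/s).
It fails at once if the tweezers press on the spool with more than 8 N (contact force between tweezers and spool above 8 N).
It fails at once if the tweezers press on the winder (spool and spindle together) with more than 20 N (contact force between tweezers and winder above 20 N).
It fails at once if the robot itself pushes the winder or spool with more than 5 N (contact force between any of the arm, the fingers and winder above 5 N).
It fails at once if a bystander is moved by more than 15 mm (distance of any of reel, float, scale_hook, spare_spool, sinker, bait_jar from where it was at the start of the episode above 0.015 m).
It also fails if it takes over 69 s, if anything falls off the work surface, if the arm or the gripper's body presses on something with over 40 N, if the wrist force passes 120 N, or if a joint passes its speed limit or range.

## Working session

There is one attempt and no reset: what is moved stays moved. The work goes in short steps, Python scripts to look and compute and a tool call to move; the robot and the scene stay as the last step left them, time stands still between calls to the robot, and variables do not carry over. Pictures are saved under pics/ and viewed, at most 10 in all, crops included, and the job is handed in when it is done.

Besides the shell and the picture viewer there is one more tool, called after "Emit:" as a command line: name --argument value ..., lists and objects as JSON in quotes. step_arm: Moves the arm, as the interface text tells. Its arguments: {"type":"object","properties":{"increments":{"type":"string"},"hand":{"type":"number"}},"required":["increments"]}

```bash
mkdir -p pics; cat > h.py <<'E'
from station import *
import numpy as np, cv2
def grab(n):
    p=camera_params(n); im,d=camera(n); return im,d,p
def RT(p):
    A=np.array(p["attitude"],float); return A.reshape(3,3) if A.size==9 else A, np.array(p["position"])
def pts(d,p):
    R,t=RT(p);K=np.array(p["mtx"]);v,u=np.indices(d.shape)
    c=np.stack([(u-K[0,2])/K[0,0]*d,(v-K[1,2])/K[1,1]*d,d],-1)
    return c@R.T+t
def ray(p,u,v,z):
    R,t=RT(p);K=np.array(p["mtx"])
    r=R@np.array([(u-K[0,2])/K[0,0],(v-K[1,2])/K[1,1],1]); return t+r*(z-t[2])/r[2]
def save(n,im): cv2.imwrite("pics/"+n,cv2.cvtColor(im,cv2.COLOR_RGB2BGR))
E
python3 - <<'E'
from h import *
s=get_state();print({k:np.round(v,3).tolist() for k,v in s.items()})
for n in("scene","side"):
    im,d,p=grab(n);print(n,p);save(n+"0.png",im);np.savez(n+"0.npz",im=im,d=d)
E
```

```text
{'time': 0.0, 'q': [1.155, 0.265, 1.605, -0.0, 1.274, -0.037], 'qd': [-0.001, -0.001, 0.0, -0.0, -0.001, 0.001], 'tau': [0.001, -51.511, -36.732, -0.0, 0.013, 0.0], 'ee_pos': [0.249, 0.626, 0.23], 'tool_rot': [[-0.929, 0.37, -0.001], [0.37, 0.929, -0.002], [0.0, -0.002, -1.0]], 'force': [0.313, 0.393, 0.329], 'torque': [-0.021, 0.05, 0.033], 'finger_force': 0.0, 'opening': 0.085}
scene {'mtx': array([[529.59257121,   0.        , 276.611744  ],
       [  0.        , 529.59257121, 204.13225127],
       [  0.        ,   0.        ,   1.        ]]), 'position': array([ 1.23481676, -0.59986488,  1.03663391]), 'attitude': array([[ 0.64065753,  0.56595986, -0.51889052],
       [ 0.7676327 , -0.45691235,  0.44941199],
       [ 0.01726166, -0.6862365 , -0.72717363]])}
side {'mtx': array([[394.67243157,   0.        , 285.0292021 ],
       [  0.        , 394.67243157, 207.82410531],
       [  0.        ,   0.        ,   1.        ]]), 'position': array([0.04389191, 0.61884212, 0.60131907]), 'attitude': array([[-0.77431747, -0.34543713,  0.53019397],
       [-0.63277291,  0.43003593, -0.64394685],
       [-0.0055593 , -0.83411167, -0.55156759]])}
```

View pics/scene0.png

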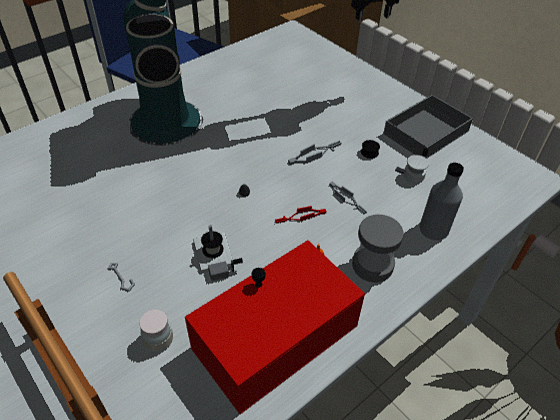

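View pics/side0.png

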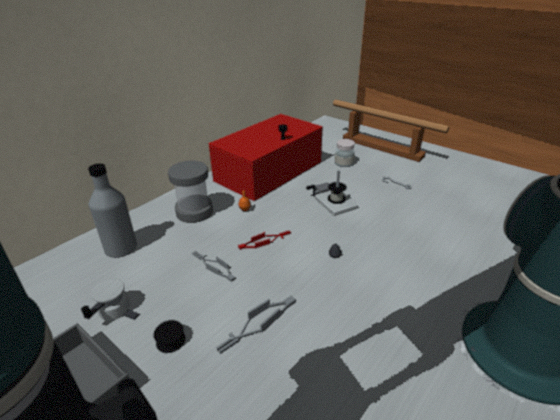

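The scene view shows two steel tweezers: a larger pair at (315,152) and the smaller target pair at (348,197). The red look-alike is at (300,213) and the winder with its spindle at (212,250). In the side view the target is at (215,263) and the winder at (337,195).

```bash
python3 - <<'E'
from h import *
for n,boxes in (("scene",{"small":(322,172,372,220),"big":(282,135,345,170),"wind":(185,220,245,282)}),("side",{"small":(185,240,243,285),"wind":(300,165,362,216)})):
    z=np.load(n+"0.npz");im,d=z["im"],z["d"];p=camera_params(n);P=pts(d,p)
    for k,(a,b,c,e) in boxes.items():
        Q=P[b:e,a:c].reshape(-1,3); m=(Q[:,2]>.006)&(Q[:,2]<.12);q=Q[m]
        print(n,k,m.sum(),"bg z",np.round(np.median(Q[:,2]),4))
        print(" min",q.min(0).round(3),"max",q.max(0).round(3),"mean",q.mean(0).round(3))
        if k!="wind":
            r=cv2.minAreaRect(q[:,:2].astype(np.float32)*1000);print(" rect",np.round(r[0],1),np.round(r[1],1),r[2])
        else:
            for lo,hi in((.012,.017),(.03,.045),(.045,.078),(.08,.11)):
                s=q[(q[:,2]>lo)&(q[:,2]<hi)]
                if len(s): print("  z",lo,hi,len(s),s.mean(0).round(4),s.min(0).round(3),s.max(0).round(3))
z=np.load("scene0.npz")["im"];w=np.load("side0.npz")["im"]
A=cv2.resize(z[165:225,318:378],(400,400),interpolation=cv2.INTER_CUBIC);B=cv2.resize(w[235:290,185:240],(400,400),interpolation=cv2.INTER_CUBIC)
save("crop0.png",np.hstack([A,B]))
E
```

```text
scene small 162 bg z 0.0004
 min [0.488 0.108 0.006] max [0.671 0.318 0.021] mean [0.587 0.198 0.01 ]
 rect [592.2 211. ] [133.2 169.2] 44.453609466552734
scene big 256 bg z 0.0007
 min [0.314 0.148 0.006] max [0.49  0.351 0.026] mean [0.409 0.243 0.012]
 rect [412.7 254. ] [146.1 154.1] 43.04449462890625
scene wind 1469 bg z 0.0022
 min [ 0.45  -0.283  0.006] max [ 0.628 -0.074  0.109] mean [ 0.549 -0.199  0.028]
  z 0.012 0.017 454 [ 0.5412 -0.198   0.0144] [ 0.465 -0.245  0.012] [ 0.607 -0.135  0.017]
  z 0.03 0.045 98 [ 0.5784 -0.1842  0.0365] [ 0.525 -0.225  0.03 ] [ 0.615 -0.161  0.043]
  z 0.045 0.078 287 [ 0.5287 -0.1912  0.0577] [ 0.5   -0.215  0.049] [ 0.554 -0.165  0.077]
  z 0.08 0.11 30 [ 0.528  -0.1907  0.0946] [ 0.524 -0.194  0.081] [ 0.531 -0.186  0.109]
side small 211 bg z 0.0009
 min [0.528 0.11  0.006] max [0.667 0.219 0.019] mean [0.583 0.199 0.011]
 rect [588.3 193. ] [118.3 116.8] 51.451812744140625
side wind 1085 bg z 0.0018
 min [ 0.462 -0.402  0.006] max [ 0.708 -0.135  0.108] mean [ 0.541 -0.19   0.027]
  z 0.012 0.017 386 [ 0.5266 -0.1822  0.0147] [ 0.464 -0.31   0.012] [ 0.707 -0.135  0.017]
  z 0.03 0.045 111 [ 0.5545 -0.1808  0.0368] [ 0.507 -0.267  0.03 ] [ 0.706 -0.16   0.043]
  z 0.045 0.078 165 [ 0.5218 -0.1862  0.0589] [ 0.497 -0.216  0.055] [ 0.549 -0.161  0.076]
  z 0.08 0.11 28 [ 0.5232 -0.1874  0.0947] [ 0.519 -0.19   0.081] [ 0.527 -0.184  0.108]
```

View pics/crop0.png

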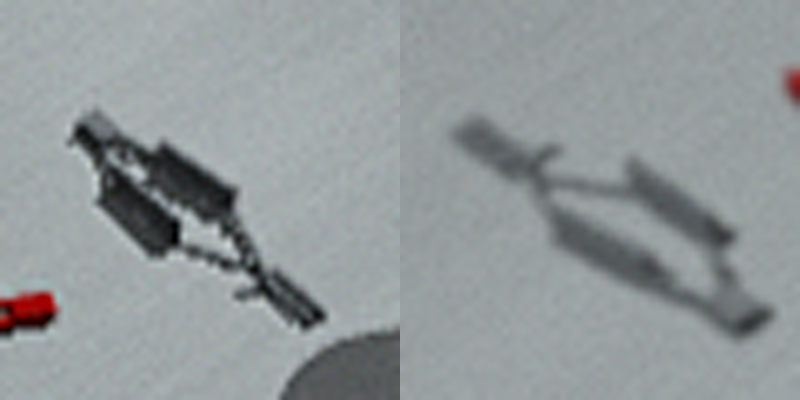

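The crop shows the tail at crop (95,125) and jaw tips at (315,320) in the scene half. In the side half the tail is at (745,320) and the tips at (465,130). I'll cast those points now.

```bash
python3 - <<'E'
from h import *
c=camera_params("scene");s=camera_params("side")
def rep(n,p,tail,tip):
    a=ray(p,*tail,.004)[:2];b=ray(p,*tip,.004)[:2];v=b-a;L=np.linalg.norm(v);o=a+v*55/139
    print(n,a.round(4),b.round(4),"len",L.round(4),"yaw",np.degrees(np.arctan2(v[1],v[0])).round(1),"origin",o.round(4))
rep("scene",c,(318+90*.15,165+120*.15),(318+317*.15,165+322*.15))
k=55/400
rep("side",s,(185+750*k,235+325*k),(185+460*k,235+128*k))
# base outline for winder yaw (top at z 14mm), bright aluminium, side + scene
for n,p in(("scene",c),("side",s)):
    z=np.load(n+"0.npz");P=pts(z["d"],p)
    m=(P[...,2]>.009)&(P[...,2]<.02)&(np.hypot(P[...,0]-.526,P[...,1]+.189)<.075)
    q=P[m][:,:2].astype(np.float32)*1000;r=cv2.minAreaRect(q);print(n,"base",np.round(r[0],1),np.round(r[1],1),r[2])
w=camera_params("wrist");print(w["position"],w["attitude"].round(3),get_state()["ee_pos"])
E
```

```text
scene [0.532  0.2097] [0.6716 0.2003] len 0.1399 yaw -3.8 origin [0.5872 0.206 ]
side [0.4355 0.1344] [0.5649 0.1228] len 0.1299 yaw -5.1 origin [0.4867 0.1298]
scene base [ 534.6 -193.1] [ 80.4 119.2] 67.07699584960938
side base [ 533.7 -193.8] [ 82.4 125.5] 67.1019287109375
[0.17805213 0.65515213 0.37280586] [[ 0.372  0.887  0.274]
 [ 0.928 -0.355 -0.111]
 [-0.001  0.296 -0.955]] [0.24935341 0.62652124 0.23005756]
```

Emit:
step_arm --increments "-0.024 -0.013 0 0 0 0.142; -0.047 -0.027 0 0 0 0.284; -0.071 -0.04 0 0 0 0.426; -0.094 -0.053 0 0 0 0.568; -0.118 -0.066 0 0 0 0.71; -0.141 -0.08 0 0 0 0.852; -0.165 -0.093 0 0 0 0.994; -0.188 -0.106 0 0 0 1.136; -0.212 -0.119 0.01 0 0 1.278; -0.235 -0.133 0.02 0 0 1.42; -0.259 -0.146 0.03 0 0 1.56; -0.282 -0.159 0.04 0 0 1.70; -0.306 -0.172 0.05 0 0 1.84; -0.329 -0.186 0.06 0 0 1.98; -0.353 -0.2 0.07 0 0 2.12; -0.376 -0.212 0.07 0 0 2.26; -0.4 -0.225 0.07 0 0 2.40; -0.423 -0.239 0.07 0 0 2.54; -0.447 -0.252 0.07 0 0 2.69; -0.469 -0.265 0.07 0 0 2.83"

```text
time: 2.1
ee_pos: [0.5877, 0.2063, 0.1607]
tool_rot: [[0.997, -0.073, -0.001], [-0.073, -0.997, -0.0], [-0.001, 0.0, -1.0]]
force: [-0.1, 0.4, -0.1]
opening: 0.085
finger_force: 0.0
```

```bash
python3 - <<'E'
from h import *
s=get_state();print(s["time"],s["q"].round(3),s["ee_pos"].round(4),s["tool_rot"].round(3).tolist())
im,d,p=grab("wrist");save("w1.png",im);np.savez("w1.npz",im=im,d=d,K=p["mtx"],position=p["position"],attitude=p["attitude"])
E
```

```text
2.1 [ 0.298  0.219  1.793 -0.     1.13   1.942] [0.5877 0.2063 0.1607] [[0.997, -0.073, -0.001], [-0.073, -0.997, -0.0], [-0.001, 0.0, -1.0]]
```

View pics/w1.png

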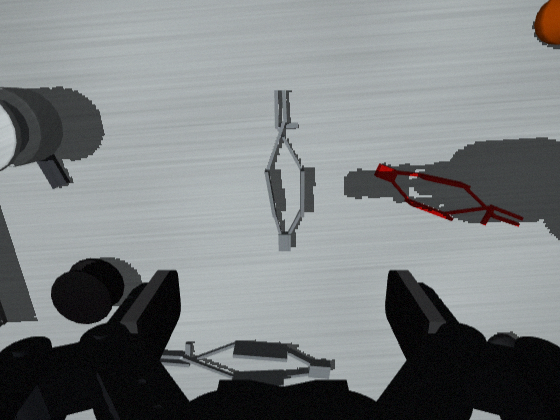

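The wrist view shows the target upright and centred: tail end (285,250), tips (283,90), handle plates around u≈270 and u≈308. The red pair lies to the right, the spare spool is at (90,290), and the large pair is behind the fingers.

```bash
python3 - <<'E'
from h import *
z=np.load("w1.npz");p=dict(mtx=z["K"],position=z["position"],attitude=z["attitude"]);im=z["im"];d=z["d"]
P=pts(d,p)
a=P[75:265,250:330].reshape(-1,3)
t=a[(a[:,2]>.0125)&(a[:,2]<.02)];print("tops n",len(t),"z",np.median(t[:,2]))
for k in(0,1):
    _,lab,cen=cv2.kmeans(t[:,:2].astype(np.float32),2,None,(3,50,1e-6),3,cv2.KMEANS_PP_CENTERS)
for i in(0,1):
    q=t[lab[:,0]==i];r=cv2.minAreaRect(q[:,:2].astype(np.float32)*1000);print("plate",len(q),q.mean(0).round(4),np.round(r[0],1),np.round(r[1],1),round(r[2],1))
b=a[a[:,2]>.0025];print("x range",b[:,0].min(),b[:,0].max())
for lo,hi in((.0025,.0125),):
    q=b[(b[:,2]<hi)];
    tip=q[q[:,0]>b[:,0].max()-.02];tail=q[q[:,0]<b[:,0].min()+.008];print("tip",tip.mean(0).round(4),"tail",tail.mean(0).round(4))
for n,uv,zz in(("tailend",(285,250),.003),("tips",(283,90),.006),("tipsR",(291,90),.006),("spare top",(90,290),.028),("tailtop",(286,233),.016)):print(n,ray(p,*uv,zz).round(4))
E
```

```text
tops n 330 z 0.016184192347637377
plate 150 [0.5846 0.1908 0.0162] [583.1 190.6] [ 2.6 39.7] 86.4
plate 180 [0.5853 0.2178 0.016 ] [584.9 217.8] [39.8  3.1] 5.1
x range 0.5284004899124313 0.6676501507503302
tip [0.6582 0.2039 0.006 ] tail [0.5327 0.2093 0.0081]
tailend [0.5271 0.2093 0.003 ]
tips [0.6671 0.2006 0.006 ]
tipsR [0.6666 0.1943 0.006 ]
spare top [0.513  0.3825 0.028 ]
tailtop [0.5489 0.2069 0.016 ]
```

Emit:
step_arm --hand 0.05 --increments "-0.003 0.0043 0.02 0 0 -0.01; -0.003 0.0043 0.045 0 0 -0.01; -0.003 0.0043 0.07 0 0 -0.01; -0.003 0.0043 0.095 0 0 -0.01; -0.003 0.0043 0.12 0 0 -0.01; -0.003 0.0043 0.135 0 0 -0.01; -0.003 0.0043 0.145 0 0 -0.01; -0.003 0.0043 0.15 0 0 -0.01; -0.003 0.0043 0.154 0 0 -0.01; -0.003 0.0043 0.157 0 0 -0.01; -0.003 0.0043 0.157 0 0 -0.01"

```text
time: 3.25
ee_pos: [0.5845, 0.2035, 0.0047]
tool_rot: [[0.998, -0.057, 0.001], [-0.057, -0.998, 0.0], [0.001, -0.0, -1.0]]
force: [-0.6, 0.2, 0.4]
opening: 0.0501
finger_force: 0.0
```

Emit:
step_arm --increments "0 0.0005 0.002 0 0 0; 0 0.0005 0.002 0 0 0; 0 0.0005 0.002 0 0 0"

```text
time: 3.55
ee_pos: [0.5843, 0.2029, 0.0026]
tool_rot: [[0.998, -0.057, 0.001], [-0.057, -0.998, 0.0], [0.0, -0.0, -1.0]]
force: [-0.1, -0.3, -0.3]
opening: 0.0501
finger_force: 0.0
```

Emit:
step_arm --hand 0 --increments "0 0 0 0 0 0; 0 0 0 0 0 0; 0 0 0 0 0 0; 0 0 0 0 0 0; 0 0 0 0 0 0; 0 0 0 0 0 0; 0 0 0 0 0 0; 0 0 0 0 0 0"

```text
time: 4.35
ee_pos: [0.5849, 0.2027, 0.0034]
tool_rot: [[0.998, -0.057, 0.002], [-0.057, -0.998, -0.0], [0.002, 0.0, -1.0]]
force: [-0.7, -2.5, 5.5]
opening: 0.0201
finger_force: 60.2
```

Emit:
step_arm --increments "0 0 -0.003 0 0 0; 0 0 -0.01 0 0 0; 0 0 -0.025 0 0 0; 0 0 -0.045 0 0 0; 0 0 -0.07 0 0 0; 0 0 -0.095 0 0 0; 0 0 -0.12 0 0 0; 0 0 -0.14 0 0 0; 0 0 -0.15 0 0 0; 0 0 -0.15 0 0 0; 0 0 -0.15 0 0 0"

```text
time: 5.45
ee_pos: [0.5836, 0.2028, 0.1519]
tool_rot: [[0.998, -0.057, -0.001], [-0.057, -0.998, -0.0], [-0.001, 0.0, -1.0]]
force: [0.1, -0.8, -0.9]
opening: 0.0201
finger_force: 59.3
```

```bash
python3 - <<'E'
from h import *
s=get_state();print(s["time"],s["ee_pos"].round(4),s["tool_rot"].round(4).tolist(),s["opening"],s["finger_force"],s["force"].round(2))
im,d,p=grab("wrist");save("w2.png",im);np.savez("w2.npz",im=im,d=d,K=p["mtx"],position=p["position"],attitude=p["attitude"],ee=s["ee_pos"],R=s["tool_rot"])
E
```

```text
5.45 [0.5836 0.2028 0.1519] [[0.9984, -0.0572, -0.0006], [-0.0572, -0.9984, -0.0001], [-0.0006, 0.0001, -1.0]] 0.020067560875566586 59.27989661693573 [ 0.13 -0.85 -0.93]
```

View pics/w2.png

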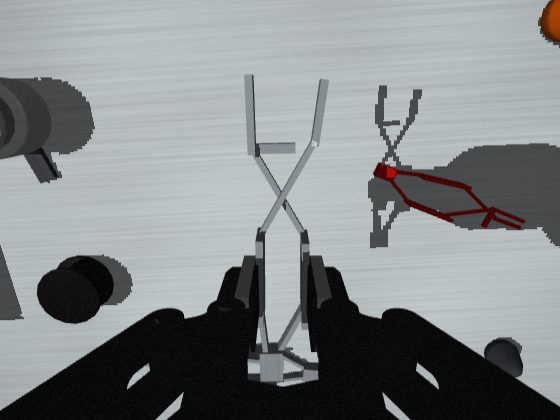

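The tweezers are held with the jaws wide open: left jaw at u≈250 (v 75–150), right jaw from (325,80) to (316,145), stop bar at (277,148). Next I'll get the jaw frame relative to the tool, including tilt.

```bash
cat > seat.py <<'E'
from h import *
z=np.load("w2.npz");p=dict(mtx=z["K"],position=z["position"],attitude=z["attitude"]);d=z["d"];ee=z["ee"];R=z["R"]
T=(pts(d,p)-ee)@R   # tool frame
def box(n,u0,v0,u1,v1,near=.06):
    q=T[v0:v1,u0:u1].reshape(-1,3);q=q[(q[:,2]<near)&(q[:,2]>-.05)];
    print(n,len(q),"mean",q.mean(0).round(4),"min",q.min(0).round(4),"max",q.max(0).round(4));return q
L=box("Ljaw",240,70,258,138);Rj=box("Rjaw",312,75,332,138);B=box("bar",264,138,300,158)
for n,q in(("Ljaw",L),("Rjaw",Rj)):
    lo=q[q[:,2]<np.median(q[:,2])+.0015] # top face
    c=np.polyfit(lo[:,0],lo[:,2],1);l=np.polyfit(lo[:,0],lo[:,1],1)
    print(n,"top: slope z/x",c[0].round(4),"z at mean",lo.mean(0).round(4),"dy/dx",l[0].round(4),"n",len(lo))
pl=box("plates",250,225,310,300);t=pl[pl[:,2]<np.percentile(pl[:,2],30)]
tb=B[B[:,2]<np.median(B[:,2])+.001];print("bar top z",tb[:,2].mean(),"front x",np.percentile(tb[:,0],97))
E
python3 seat.py
```

```text
Ljaw 583 mean [ 0.0717 -0.013  -0.0024] min [ 0.0594 -0.0149 -0.0052] max [ 0.083  -0.0114  0.0045]
Rjaw 550 mean [ 0.0707  0.0137 -0.0024] min [ 0.0597  0.0111 -0.0043] max [0.0812 0.0166 0.0035]
bar 335 mean [ 0.0553 -0.0019  0.0003] min [ 0.0529 -0.0079 -0.0016] max [0.0573 0.0042 0.0038]
Ljaw top: slope z/x 0.0032 z at mean [ 0.0717 -0.0131 -0.0028] dy/dx -0.0132 n 525
Rjaw top: slope z/x -0.0079 z at mean [ 0.0706  0.0139 -0.0028] dy/dx 0.1261 n 490
plates 1674 mean [ 0.0098 -0.0024 -0.0123] min [-0.0145 -0.0145 -0.0379] max [0.0235 0.0108 0.0034]
bar top z 0.00017233160371877345 front x 0.05713488236654498
```

Emit:
step_arm --increments "-0.003 0.012 0 0 0 0.01; -0.01 0.035 0 0 0 0.03; -0.018 0.065 0 0 0 0.05; -0.027 0.095 0 0 0 0.08; -0.036 0.125 0 0 0 0.1; -0.044 0.155 0 0 0 0.13; -0.053 0.185 0 0 0 0.15; -0.061 0.215 0 0 0 0.18; -0.07 0.245 0 0 0 0.2; -0.078 0.275 0 0 0 0.23; -0.087 0.305 0 0 0 0.25; -0.094 0.33 0 0 0 0.27; -0.1 0.35 0 0 0 0.29; -0.104 0.365 0.005 0 0 0.3; -0.106 0.3734 0.01 0 0 0.3; -0.106 0.3734 0.012 0 0 0.3; -0.106 0.3734 0.012 0 0 0.3; -0.106 0.3734 0.012 0 0 0.3"

```text
time: 7.3
ee_pos: [0.4569, -0.1632, 0.14]
tool_rot: [[0.937, -0.349, -0.001], [-0.349, -0.937, 0.0], [-0.001, -0.0, -1.0]]
force: [0.1, 0.1, -0.1]
opening: 0.0198
finger_force: 59.3
```

```bash
python3 - <<'E'
from h import *
s=get_state();print(s["time"],s["q"].round(3),s["ee_pos"].round(4),s["tool_rot"].round(4).tolist(),s["force"].round(2))
im,d,p=grab("wrist");save("w3.png",im);np.savez("w3.npz",im=im,d=d,K=p["mtx"],position=p["position"],attitude=p["attitude"],ee=s["ee_pos"],R=s["tool_rot"])
T=(pts(d,p)-s["ee_pos"])@s["tool_rot"];W=pts(d,p)
m=(W[...,2]<.11)&(W[...,2]>.03)&(np.hypot(W[...,0]-.525,W[...,1]+.1895)<.035)
for lo,hi in((.04,.05),(.05,.054),(.054,.058),(.058,.062),(.062,.07),(.07,.1),(.1,.11)):
    k=m&(W[...,2]>lo)&(W[...,2]<hi)
    if k.sum(): v,u=np.nonzero(k);print(lo,hi,k.sum(),"W",W[k].mean(0).round(4),"T",T[k].mean(0).round(4),"uv",u.mean().round(),v.mean().round())
E
```

```text
7.3 [-0.395 -0.019  2.096  0.     1.065  1.533] [ 0.4569 -0.1632  0.14  ] [[0.9371, -0.3491, -0.0005], [-0.3491, -0.9371, 0.0005], [-0.0007, -0.0003, -1.0]] [ 0.14  0.11 -0.06]
0.054 0.058 4367 W [ 0.5254 -0.1888  0.057 ] T [0.0732 0.0001 0.083 ] uv 283.0 99.0
0.058 0.062 407 W [ 0.5264 -0.188   0.0583] T [ 0.0739 -0.001   0.0817] uv 281.0 98.0
0.1 0.11 220 W [ 0.5248 -0.1878  0.1052] T [ 0.0722 -0.0006  0.0348] uv 282.0 102.0
```

View pics/w3.png

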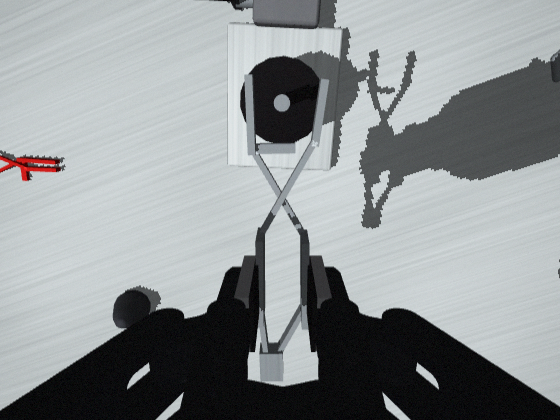

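The spindle top is at (282,102), midway between the jaws, tool-frame (0.0722, -0.0006). The flange top shows about z 0.057 in depth. I can lower straight down around the spindle.

Emit:
step_arm --increments "0 0 0.008 0 0 0; 0 0 0.02 0 0 0; 0 0 0.033 0 0 0; 0 0 0.046 0 0 0; 0 0 0.057 0 0 0; 0 0 0.065 0 0 0; 0 0 0.07 0 0 0; 0 0 0.073 0 0 0; 0 0 0.075 0 0 0; 0 0 0.076 0 0 0; 0 0 0.076 0 0 0; 0 0 0.076 0 0 0"

```text
time: 8.55
ee_pos: [0.4572, -0.164, 0.0647]
tool_rot: [[0.937, -0.35, 0.001], [-0.35, -0.937, -0.0], [0.001, 0.0, -1.0]]
force: [-0.4, 0.2, -1.0]
opening: 0.02
finger_force: 59.3
```

Emit:
step_arm --increments "0 0 0.0005 0 0 0; 0 0 0.001 0 0 0; 0 0 0.0015 0 0 0; 0 0 0.0015 0 0 0"

```text
time: 8.95
ee_pos: [0.4568, -0.1638, 0.0627]
tool_rot: [[0.937, -0.35, -0.0], [-0.35, -0.937, 0.0], [-0.0, 0.0, -1.0]]
force: [0.1, 0.9, -0.7]
opening: 0.0198
finger_force: 59.3
```

Emit:
step_arm --increments "0 0 0.0005 0 0 0; 0 0 0.0005 0 0 0"

```text
time: 9.15
ee_pos: [0.4568, -0.1638, 0.0622]
tool_rot: [[0.937, -0.35, -0.0], [-0.35, -0.937, 0.0], [-0.0, -0.0, -1.0]]
force: [0.1, 0.1, 0.1]
opening: 0.0201
finger_force: 59.3
```

Emit:
step_arm --increments "0 0 0.0005 0 0 0; 0 0 0.0005 0 0 0"

```text
time: 9.35
ee_pos: [0.4569, -0.1638, 0.0617]
tool_rot: [[0.937, -0.35, -0.0], [-0.35, -0.937, 0.0], [-0.0, 0.0, -1.0]]
force: [-0.0, -0.5, -0.8]
opening: 0.0197
finger_force: 59.3
```

Emit:
step_arm --increments "0 0 0.0004 0 0 0; 0 0 0.0004 0 0 0"

```text
time: 9.55
ee_pos: [0.4568, -0.1638, 0.0613]
tool_rot: [[0.937, -0.35, -0.0], [-0.35, -0.937, 0.0], [-0.0, 0.0, -1.0]]
force: [0.4, -0.8, -0.9]
opening: 0.02
finger_force: 59.3
```

Emit:
step_arm --increments "0 0 0.0003 0 0 0; 0 0 0.0003 0 0 0"

```text
time: 9.75
ee_pos: [0.4569, -0.1638, 0.0611]
tool_rot: [[0.937, -0.35, -0.0], [-0.35, -0.937, -0.0], [-0.0, 0.0, -1.0]]
force: [-0.0, 0.1, -1.2]
opening: 0.0202
finger_force: 59.3
```

Emit:
step_arm --increments "0 0 0.0003 0 0 0; 0 0 0.0003 0 0 0"

```text
time: 9.95
ee_pos: [0.4569, -0.1638, 0.0608]
tool_rot: [[0.937, -0.35, -0.0], [-0.35, -0.937, -0.0], [-0.0, 0.0, -1.0]]
force: [0.7, -0.3, -0.3]
opening: 0.0203
finger_force: 59.3
```

Emit:
step_arm --increments "0 0 0.0003 0 0 0; 0 0 0.0003 0 0 0"

```text
time: 10.15
ee_pos: [0.4569, -0.1638, 0.0604]
tool_rot: [[0.937, -0.35, -0.0], [-0.35, -0.937, -0.0], [-0.0, 0.0, -1.0]]
force: [-0.7, 0.2, -0.1]
opening: 0.0201
finger_force: 59.3
```

Emit:
step_arm --increments "0 0 0.0003 0 0 0; 0 0 0.0003 0 0 0"

```text
time: 10.35
ee_pos: [0.4569, -0.1638, 0.0602]
tool_rot: [[0.937, -0.35, 0.0], [-0.35, -0.937, -0.0], [0.0, 0.0, -1.0]]
force: [-0.4, -0.4, -0.2]
opening: 0.0199
finger_force: 59.3
```

Emit:
step_arm --increments "0 0 0.0003 0 0 0; 0 0 0.0003 0 0 0"

```text
time: 10.55
ee_pos: [0.4569, -0.1638, 0.06]
tool_rot: [[0.937, -0.35, 0.0], [-0.35, -0.937, -0.0], [0.0, -0.0, -1.0]]
force: [-1.2, 0.8, 2.0]
opening: 0.0199
finger_force: 59.5
```

```bash
python3 -c "
from h import *
s=get_state();print(s['force'].round(2),s['torque'].round(3),s['tool_rot'].round(4).tolist(),s['ee_pos'].round(5))"
```

```text
[-1.15  0.84  1.95] [0.046 0.041 0.014] [[0.9369, -0.3496, 0.0], [-0.3496, -0.9369, -0.0], [0.0, -0.0, -1.0]] [ 0.45692 -0.16383  0.06003]
```

Light contact: about 2 N at TCP z 0.060, so the flange top is at about 57 mm, which matches the depth reading. Next is the slide.

Emit:
step_arm --increments "0.0005 0.0003 0 0 0 0; 0.0015 0.0008 0 0 0 0; 0.0025 0.0014 0 0 0 0; 0.0035 0.002 0 0 0 0; 0.0045 0.0025 0 0 0 0; 0.005 0.0028 0 0 0 0; 0.005 0.0028 0 0 0 0"

```text
time: 11.25
ee_pos: [0.4608, -0.1684, 0.06]
tool_rot: [[0.937, -0.35, 0.0], [-0.35, -0.937, -0.0], [0.0, 0.0, -1.0]]
force: [-0.6, 0.5, 1.6]
opening: 0.0199
finger_force: 59.5
```

Emit:
step_arm --increments "0.0005 0 0 0 0 0; 0.001 0 0 0 0 0; 0.0015 0 0 0 0 0; 0.002 0 0 0 0 0; 0.0025 0 0 0 0 0; 0.003 0 0 0 0 0; 0.003 0 0 0 0 0"

```text
time: 11.95
ee_pos: [0.4635, -0.1693, 0.0599]
tool_rot: [[0.937, -0.35, 0.0], [-0.35, -0.937, -0.0], [0.0, 0.0, -1.0]]
force: [-1.4, 0.7, 3.2]
opening: 0.0204
finger_force: 59.6
```

Emit:
step_arm --increments "0.0005 0 -0.0002 0 0 0; 0.001 0 -0.0002 0 0 0; 0.0015 0 -0.0002 0 0 0; 0.0015 0 -0.0002 0 0 0"

```text
time: 12.35
ee_pos: [0.4649, -0.1698, 0.06]
tool_rot: [[0.937, -0.35, 0.0], [-0.35, -0.937, -0.0], [0.0, 0.0, -1.0]]
force: [-1.2, 1.0, 2.5]
opening: 0.0199
finger_force: 59.5
```

Emit:
step_arm --increments "0.0005 0 0 0 0 0; 0.0005 0 0 0 0 0"

```text
time: 12.55
ee_pos: [0.4653, -0.17, 0.0601]
tool_rot: [[0.937, -0.35, 0.0], [-0.35, -0.937, -0.0], [0.0, -0.0, -1.0]]
force: [-1.5, 0.0, 1.3]
opening: 0.02
finger_force: 59.5
```

Emit:
step_arm --increments "0.0005 0 0 0 0 0; 0.0005 0 0 0 0 0"

```text
time: 12.75
ee_pos: [0.4658, -0.1701, 0.0601]
tool_rot: [[0.937, -0.35, 0.0], [-0.35, -0.937, -0.0], [0.0, 0.0, -1.0]]
force: [-1.4, -0.1, 1.1]
opening: 0.0196
finger_force: 59.5
```

Emit:
step_arm --increments "0.0005 0 0 0 0 0; 0.0005 0 0 0 0 0"

```text
time: 12.95
ee_pos: [0.4662, -0.1703, 0.0601]
tool_rot: [[0.937, -0.35, -0.0], [-0.35, -0.937, 0.0], [-0.0, -0.0, -1.0]]
force: [-1.5, 0.3, 1.5]
opening: 0.0202
finger_force: 59.5
```

Emit:
step_arm --increments "0.0004 0 0 0 0 0; 0.0004 0 0 0 0 0"

```text
time: 13.15
ee_pos: [0.4662, -0.1703, 0.06]
tool_rot: [[0.937, -0.35, -0.001], [-0.35, -0.937, 0.0], [-0.001, 0.0, -1.0]]
force: [-2.3, 1.5, 3.2]
opening: 0.0205
finger_force: 59.6
```

Emit:
step_arm --increments "0.0004 0 0 0 0 0; 0.0004 0 0 0 0 0"

```text
time: 13.35
ee_pos: [0.4663, -0.1703, 0.0599]
tool_rot: [[0.937, -0.35, -0.001], [-0.35, -0.937, 0.001], [-0.002, -0.0, -1.0]]
force: [-3.5, 1.2, 3.7]
opening: 0.0201
finger_force: 59.7
```

```bash
python3 - <<'E'
from h import *
s=get_state();print(s["force"].round(2),"along tool",(s["tool_rot"].T@s["force"]).round(2))
im,d,p=grab("wrist");save("w4.png",cv2.resize(im[40:240,180:390],None,fx=2.5,fy=2.5,interpolation=cv2.INTER_CUBIC));np.savez("w4.npz",im=im,d=d)
W=pts(d,p);T=(W-s["ee_pos"])@s["tool_rot"]
k=(W[...,2]>.095)&(W[...,2]<.112)&(np.hypot(W[...,0]-.525,W[...,1]+.189)<.012);print("spindle top T",T[k].mean(0).round(4),T[k].min(0).round(4),T[k].max(0).round(4),k.sum())
E
```

```text
[-3.55  1.17  3.67] along tool [-3.74  0.14 -3.67]
spindle top T [ 0.0612 -0.0039 -0.0448] [ 0.0569 -0.008  -0.0472] [ 0.0648 -0.0002 -0.0352] 752
```

View pics/w4.png

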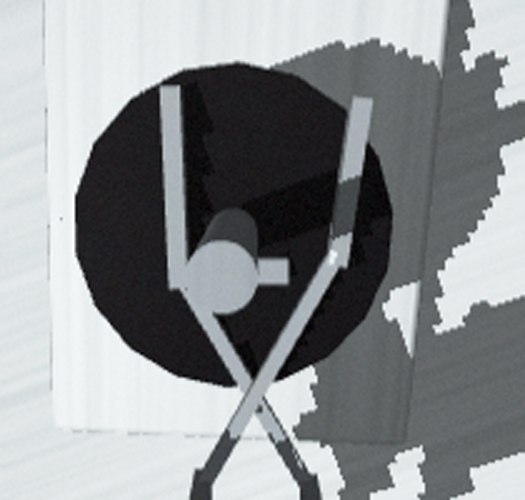

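The spindle sits against the stop bar by the left jaw, at crop (222,278), tool-frame (0.0612, -0.0039). The push is 3.7 N and the tool no longer advances, so it is home. I'll ease off slightly, then open in small steps.

Emit:
step_arm --increments "-0.0003 0 -0.0002 0 0 0; -0.0003 0 -0.0002 0 0 0"

```text
time: 13.6
ee_pos: [0.4664, -0.1704, 0.0601]
tool_rot: [[0.937, -0.35, -0.001], [-0.35, -0.937, 0.0], [-0.001, -0.0, -1.0]]
force: [-4.0, 0.9, 2.8]
opening: 0.0202
finger_force: 59.5
```

Emit:
step_arm --hand 0.024 --increments "0 0 0 0 0 0; 0 0 0 0 0 0; 0 0 0 0 0 0"

```text
time: 13.9
ee_pos: [0.4662, -0.1705, 0.0599]
tool_rot: [[0.937, -0.35, -0.001], [-0.35, -0.937, 0.0], [-0.001, 0.0, -1.0]]
force: [-3.7, 0.9, 0.8]
opening: 0.0241
finger_force: 11.6
```

Emit:
step_arm --hand 0.026 --increments "0 0 0 0 0 0; 0 0 0 0 0 0; 0 0 0 0 0 0"

```text
time: 14.2
ee_pos: [0.4662, -0.1701, 0.06]
tool_rot: [[0.937, -0.35, -0.001], [-0.35, -0.937, 0.001], [-0.001, -0.0, -1.0]]
force: [-3.2, 2.9, -0.8]
opening: 0.0262
finger_force: 8.5
```

Emit:
step_arm --hand 0.027 --increments "-0.0002 -0.0006 0.0003 0 0 0; -0.0002 -0.0006 0.0003 0 0 0; -0.0002 -0.0006 0.0003 0 0 0"

```text
time: 14.5
ee_pos: [0.4664, -0.1696, 0.0598]
tool_rot: [[0.937, -0.35, -0.001], [-0.35, -0.937, 0.0], [-0.001, -0.0, -1.0]]
force: [-4.5, 2.5, -0.3]
opening: 0.027
finger_force: 7.9
```

Emit:
step_arm --hand 0.028 --increments "0 -0.0004 0.0002 0 0 0; 0 -0.0004 0.0002 0 0 0; 0 -0.0004 0.0002 0 0 0"

```text
time: 14.8
ee_pos: [0.4666, -0.1693, 0.0597]
tool_rot: [[0.937, -0.35, -0.0], [-0.35, -0.937, 0.0], [-0.001, -0.0, -1.0]]
force: [-4.2, 3.3, -0.1]
opening: 0.0281
finger_force: 7.1
```

Emit:
step_arm --hand 0.029 --increments "-0.0003 -0.0005 0.0001 0 0 0; -0.0003 -0.0005 0.0001 0 0 0; -0.0003 -0.0005 0.0001 0 0 0"

```text
time: 15.1
ee_pos: [0.4668, -0.1688, 0.0597]
tool_rot: [[0.937, -0.35, 0.0], [-0.35, -0.937, 0.0], [0.0, -0.0, -1.0]]
force: [-3.6, 3.1, -0.4]
opening: 0.0291
finger_force: 5.8
```

Emit:
step_arm --hand 0.031 --increments "0 0 0 0 0 0; 0 0 0 0 0 0; 0 0 0 0 0 0"

```text
time: 15.4
ee_pos: [0.4682, -0.1697, 0.0605]
tool_rot: [[0.937, -0.35, 0.003], [-0.35, -0.937, -0.001], [0.003, 0.0, -1.0]]
force: [0.1, -0.3, 0.4]
opening: 0.0312
finger_force: 0.0
```

```bash
cat > chk.py <<'E'
from h import *
import sys
s=get_state();print(s["time"],"tool f",(s["tool_rot"].T@s["force"]).round(2),s["opening"],s["finger_force"])
im,d,p=grab("wrist");save(sys.argv[1]+".png",cv2.resize(im[40:400,160:400],None,fx=1.6,fy=1.6))
W=pts(d,p);T=(W-s["ee_pos"])@s["tool_rot"]
m=(W[...,2]>.0595)&(W[...,2]<.078)&(T[...,0]>-.06)&(T[...,0]<.09)&(abs(T[...,1])<.03)
v,u=np.nonzero(m)
sp=np.hypot(W[...,0]-.525,W[...,1]+.189)<.008
for a,b in((-.058,-.045),(-.01,.0),(.0,.01),(.01,.02),(.022,.03),(.03,.04),(.04,.05),(.05,.058),(.066,.072),(.072,.078),(.078,.084)):
    k=m&(T[...,0]>a)&(T[...,0]<b)&~sp
    if k.sum(): q=T[k];print(a,b,k.sum(),"z",s["ee_pos"][2]-np.percentile(q[:,2],[10,50,90]).round(4),"y",np.percentile(q[:,1],[2,50,98]).round(4))
k=sp&(W[...,2]>.1);print("spindle",T[k].mean(0).round(4))
E
python3 chk.py w5
```

```text
15.4 tool f [ 0.2   0.29 -0.41] 0.031179507349299918 0.0
-0.058 -0.045 481 z [0.06541871 0.06481871 0.06421871] y [-0.0083 -0.003   0.0023]
-0.01 0.0 615 z [0.07381871 0.07251871 0.06441871] y [-0.0158 -0.0106  0.0153]
0.0 0.01 1119 z [0.07621871 0.07261871 0.06631871] y [-0.0282 -0.0114  0.0277]
0.01 0.02 849 z [0.07411871 0.07161871 0.06231871] y [-0.0214 -0.0128  0.021 ]
0.022 0.03 218 z [0.06351871 0.06201871 0.05971871] y [-0.0131 -0.0095  0.0095]
0.03 0.04 296 z [0.06361871 0.06201871 0.05971871] y [-0.01   -0.0053  0.0051]
0.04 0.05 180 z [0.06361871 0.06251871 0.05991871] y [-0.0061 -0.0032  0.    ]
0.05 0.058 147 z [0.06121871 0.06021871 0.05961871] y [-0.0094  0.0061  0.0094]
0.066 0.072 246 z [0.06381871 0.06301871 0.06211871] y [-0.0094 -0.0065  0.0039]
0.072 0.078 286 z [0.06391871 0.06291871 0.06201871] y [-0.0093 -0.0065  0.0039]
0.078 0.084 163 z [0.06381871 0.06311871 0.06221871] y [-0.0093 -0.0064  0.0038]
spindle [ 0.0597 -0.0027 -0.0442]
```

View pics/w5.png

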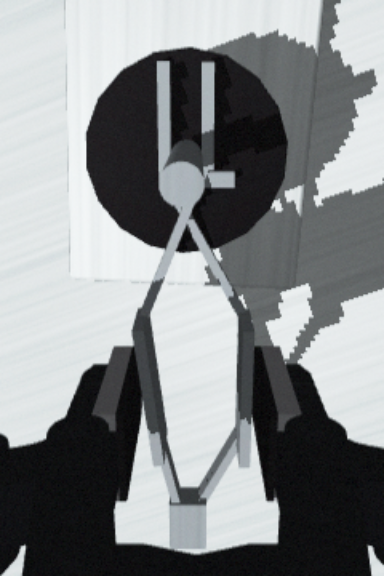

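The tweezers now grip the spindle by themselves. The jaws are parallel at crop u≈163 and u≈208, the spindle is at (182,185) against the stop, and all heights fit an underside at 0.057, so they are level. I'll open wider and withdraw upward.

Emit:
step_arm --hand 0.05 --increments "0 0 0 0 0 0; 0 0 0 0 0 0; 0 0 0 0 0 0; 0 0 0 0 0 0; 0 0 -0.005 0 0 0; 0 0 -0.012 0 0 0; 0 0 -0.022 0 0 0; 0 0 -0.035 0 0 0; 0 0 -0.05 0 0 0; 0 0 -0.065 0 0 0; 0 0 -0.08 0 0 0; 0 0 -0.08 0 0 0"

```text
time: 16.65
ee_pos: [0.469, -0.1698, 0.1433]
tool_rot: [[0.937, -0.35, 0.006], [-0.35, -0.937, -0.002], [0.006, 0.0, -1.0]]
force: [0.1, 0.4, 0.2]
opening: 0.0502
finger_force: 0.0
```

```bash
python3 chk.py w6
```

```text
16.65 tool f [-0.08 -0.37 -0.23] 0.05022339646284944 0.0
-0.058 -0.045 254 z [0.06570842 0.06490842 0.06420842] y [-0.0079 -0.0029  0.002 ]
-0.01 0.0 182 z [0.07360842 0.07270842 0.06560842] y [-0.014  -0.0107  0.0141]
0.0 0.01 192 z [0.07370842 0.07260842 0.06320842] y [-0.0151 -0.0117  0.014 ]
0.01 0.02 205 z [0.07320842 0.07130842 0.06050842] y [-0.0162 -0.0128  0.0138]
0.022 0.03 99 z [0.06360842 0.06210842 0.05980842] y [-0.0123 -0.0083  0.0086]
0.03 0.04 124 z [0.06350842 0.06170842 0.05960842] y [-0.0092 -0.005   0.0046]
0.04 0.05 110 z [0.06350842 0.06230842 0.05960842] y [-0.0069 -0.0031 -0.0005]
0.05 0.058 85 z [0.06310842 0.06030842 0.05950842] y [-0.0092  0.0039  0.0089]
0.066 0.072 99 z [0.06350842 0.06270842 0.06200842] y [-0.009   0.0013  0.0038]
0.072 0.078 110 z [0.06360842 0.06280842 0.06210842] y [-0.0089 -0.0026  0.0037]
0.078 0.084 35 z [0.06370842 0.06270842 0.06190842] y [-0.0089 -0.0065  0.0037]
spindle [ 0.0583 -0.0027  0.0387]
```

View pics/w6.png

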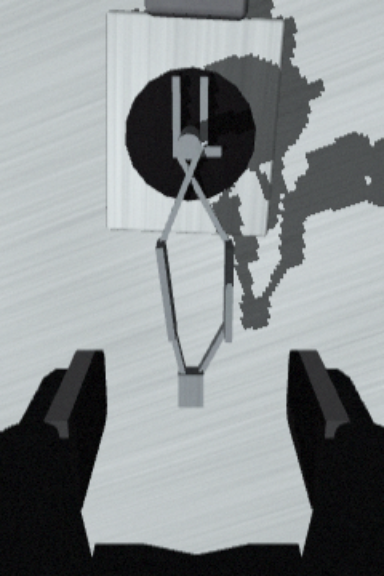

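The tweezers stayed put and level (jaw tops 0.063, plates 0.073, unchanged). The spindle at (188,148) is home at the stop and the gripper is clear, so I'm handing in.

```bash
python3 -c "
from station import *
print(job_done())"
```

```text
the job is handed in; nothing more can be done
None
```

I handed the job in at about 17 s: the tweezers grip the spindle by themselves, level on the flange and home against the stop. No verdict came back, and I judged contact with the flange from their height, not from a force reading.

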